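# Pop the canister open and show what it is refilled with

## Task

Show a helper how the canister gets refilled, picking nothing up: press the red button on the canister until its lid pops open. Then point at the wooden bowl from straight above its middle, fingertips a few centimetres (about 3) over its rim, for two seconds, and after that point in the same way at the knob of the blue-lidded jar for two seconds and finish there, still pointing at it. Do not touch or move the jars, the bowl or the other loose things on the shelf.

Things in the scene. Friction and masses are not known exactly. Their poses are not given: they have to be found in the camera images.
- can_button_top (a point): Centre of the top of the red round push button (32 mm across, 115 mm above the shelf) at the front of the white ceramic canister. Pressed straight down: 7 mm travel, 5 N fully down, springs back. Past about 4 mm it frees the lid, which springs open by itself. The canister (100 mm across, 110 mm high, fixed) has its centre 100 mm from the button, on the side away from the robot.
- can_lid (a joint): Angle of the canister's domed light-wood lid (102 mm across, hinged on the side away from the button): 0 = shut and caught, 1.35 rad = popped fully open, where its spring keeps it. While open it stands up to 110 mm above the canister's rim, which is 110 mm above the shelf.
- bowl_rim (a point): Centre of the mouth, at rim height, of the carved dark wooden bowl: 124 mm across, 55 mm high. Loose, stands on the shelf; its z axis points up.
- jar_blue_knob (a point): Top of the round knob (20 mm across) on the domed blue lid of a beige stoneware jar, 86 mm across and 130 mm high to the top of the knob. Loose, stands on the shelf; its z axis points up.
- jar_rust_knob (a point): Top of the knob of the other stoneware jar, the same size and shape but with a rust-red lid. Not to be touched.
- whisk: Steel flat mini whisk lying on the shelf, about 180 mm long, 16 mm high; origin at the middle of its underside, its length along its x axis. Not to be touched.
- spoon: Spoon with a wooden handle and steel bowl lying near the robot-side edge of the shelf; origin on its underside, its length along its x axis. Not to be touched.
- mug: White mug, 76 mm across, 80 mm high; origin at the centre of its underside. Not to be touched.
- tea_glass: Green tea glass, 60 mm across, 75 mm high; origin at the centre of its underside. Not to be touched.
- spice_jar: Amber glass spice jar with a copper cap, 52 mm across, 85 mm high; origin at the centre of its underside. Not to be touched.

How it is judged:
By the outcome, as a careful person would: the job done as asked, in the order asked, and still so for the second after the job is handed in, with the robot touching nothing.
It also fails if it takes over 54 s, if anything falls off the work surface, if the arm or the gripper's body presses on something with over 40 N, if the wrist force passes 120 N, or if a joint passes its speed limit or range.

## Robot

A 6-joint arm with a two-finger parallel gripper is mounted at the origin on the work surface. World frame = base frame: x ahead of the robot, y to its left, z up, the work surface at z = 0. Lengths are in mm, angles in rad, forces in N, time in s.
With the tool pointing down it reaches from about 350 to 875 mm from the base axis. Payload 4.2 kg.
Tool frame: the origin (TCP) lies at the very end of the fingers, on their centre line; the grasp point (between the pads) lies 19 mm behind it; y points along the fingers, z is the direction in which the jaws open and shut, and the axes are right-handed (so a half turn about y gives the same grasp; the last joint's range is limited). The gripper opens to 87 mm and grips with 3 to 60 N. Pads are 19 mm wide; open, the fingers measure 117 mm over their backs; the gripper's body (75 mm by 190 mm) begins 51 mm behind the grasp point.
Start: joints at [-0.905, 0.385, 0.008, 0, -1.194, -0.259], TCP at [247.308, -573.967, 222.55] pointing down, gripper open.
Joint ranges: [-3.14, 3.14], [-1.21, 2.06], [-1.07, 1.41], [-3.16, 2.05], [-2.99, -0.16], [-3.1, 3.1]. Speed limits (rad/s): [2.79, 2.79, 3.14, 3.14, 3.14, 3.14].

## Interface

Orientations are given as a unit quaternion [w, x, y, z].
In Python, from workcell import robot gives the robot as it stands. The module is installed in compiled form; this text tells all that it offers.
- The arm moves only by the shell command python3 -m jog 'ROWS' [FORCE]. ROWS is JSON, a list of rows, each an object with "linear": the shift along the tool's x, y, z in m, a list of three; "roll": the turn about the tool's y in degrees; "gripper": the opening, from 0 (shut) to 1 (fully open). A call has 1 to 20 rows; each row shifts and turns the commanded pose from where the row before left it, along the tool's axes as they then stand; what a row does not reach is not made up. A row lasts 1/8 s, in which the tool goes at most 62.5 mm and 10.7 degrees, less where a joint would pass 70% of its speed; a pose out of reach is approached as far as the arm can. A call is refused whole if a number of a shift passes 0.0625 or a number of a turn 10.7, either way. A call with a gripper value outside its range is refused whole. The fingers move at their own pace and stop on an object; FORCE is the grip in N (left out, the last holds). Time passes only in rows, so rows that do not move let the fingers close. It gives the time, the measured TCP pose, the force and the opening at its end, in the units of the state.
- robot.get_state(): the state, without advancing time (a new reading comes with each control period).
- robot.capture(name): name is "scene" or "top"; returns a dict with "pixels" (420x560x3 uint8, red, green, blue), "mtx" (3x3 intrinsics, pixels), "xyz" and "rotation" of the camera in the world. Camera axes: x right, y up, looking along -z (the intrinsics and any distortion apply to the point x, -y, -z); pixel columns grow to the right and rows downward; lengths in mm; the calibration is good to about 2 mm. A picture is of the moment at which its call begins. There is no depth.
- robot.hand_in(): hands the job in, once; it reports no verdict.
The state is a dict: "time": time; "qpos": joint angles; "joint_vel": joint speeds; "joint_efforts": joint torques, N m; "tcp_pos": TCP position; "eef_rot": TCP orientation; "force": force on the tool from outside, world axes, zero at the start; "torque": the same for the moment, N m; "gripper_width": finger opening in mm.
Only numpy, scipy, OpenCV 4.12 (cv2) and the standard library are available. Lean on these libraries where they do the work, as an engineer would, in place of code of your own. Each camera call takes 0.05 s, during which the arm holds its last target.

## Working session

There is one attempt and no reset: what is moved stays moved. The work goes in short steps, Python scripts to look and compute and a shell command to move; the robot and the scene stay as the last step left them, time stands still between calls to the robot, and variables do not carry over. Pictures are saved under pics/ and viewed, and the job is handed in when it is done.

```bash
mkdir -p pics; python3 - <<'E'
from workcell import robot
import cv2,pickle
for n in("scene","top"):
    c=robot.capture(n); pickle.dump(c,open(n+'.pkl','wb'))
    print(n,c['mtx'],c['xyz'],c['rotation'],c.keys())
    cv2.imwrite(f'pics/{n}0.png',c['pixels'][:,:,::-1])
print(robot.get_state())
E
```

```text
scene [[380.69860496   0.         281.03443548]
 [  0.         380.69860496 219.18998168]
 [  0.           0.           1.        ]] [1005.37200607 -580.0918603   610.57901364] [0.8328803  0.46551689 0.15670353 0.25504596] dict_keys(['pixels', 'mtx', 'xyz', 'rotation'])
top [[423.51668519   0.         276.9812457 ]
 [  0.         423.51668519 212.06077445]
 [  0.           0.           1.        ]] [ 449.99340063    2.54678782 1231.61955155] [ 0.7081149   0.04191515 -0.04386289 -0.70348593] dict_keys(['pixels', 'mtx', 'xyz', 'rotation'])
{'time': 0.1, 'qpos': array([-9.05413909e-01,  3.85502777e-01,  6.77445491e-03, -4.21221325e-04,
       -1.19398832e+00, -2.58598903e-01]), 'joint_vel': array([ 0.00099533, -0.00244007,  0.00272951,  0.00184782, -0.00073672,
       -0.00091342]), 'joint_efforts': array([ 2.08875772e-04, -3.91690958e+01,  1.87935287e+01,  4.23190579e+00,
        1.34664119e-02, -7.10374206e-05]), 'tcp_pos': array([ 247.09085307, -573.50907311,  221.56175211]), 'eef_rot': array([ 0.69321148, -0.69187257, -0.14259757,  0.14295499]), 'force': array([-0.30794589, -1.47327293,  0.08292274]), 'torque': array([-0.03412238, -0.02590473, -0.02802565]), 'gripper_width': 86.85826281366967}
```

View pics/scene0.png

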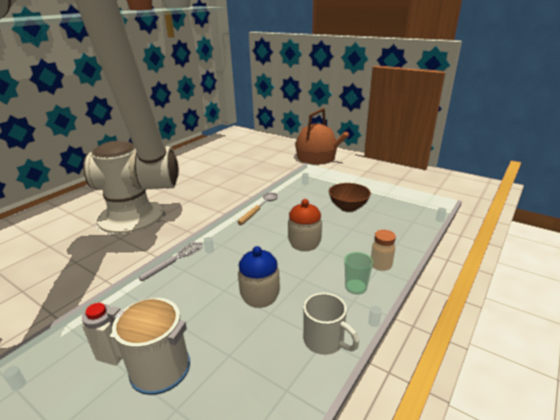

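View pics/top0.png

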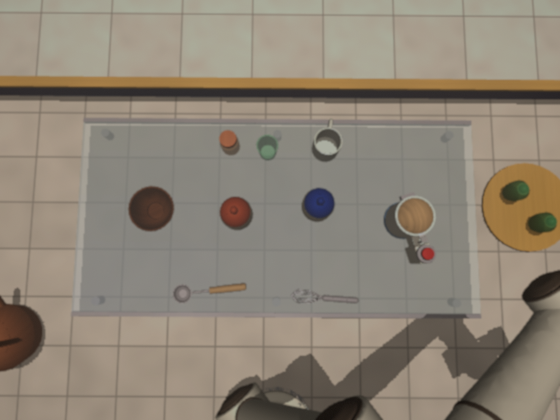

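The scene view shows the button at (96,311), the blue jar at (259,275) and the bowl at (350,197). The top view shows them at (427,254), (319,203) and (151,208). The shelf height isn't given, so I'll triangulate.

```bash
cat > h.py <<'E'
import numpy as np,cv2,pickle
from scipy.spatial.transform import Rotation as R
C={n:pickle.load(open(n+'.pkl','rb')) for n in('scene','top')}
def ray(n,u,v):
    c=C[n];K=c['mtx'];p=np.linalg.inv(K)@[u,v,1]
    d=R.from_quat(np.roll(c['rotation'],-1)).as_matrix()@[p[0],-p[1],-p[2]]
    return np.array(c['xyz']),d/np.linalg.norm(d)
def tri(a,b):
    (o1,d1),(o2,d2)=ray('scene',*a),ray('top',*b)
    s=np.linalg.lstsq(np.c_[d1,-d2],o2-o1,rcond=None)[0]
    p,q=o1+s[0]*d1,o2+s[1]*d2
    return (p+q)/2,np.linalg.norm(p-q)
def plane(n,uv,z):
    o,d=ray(n,*uv);return o+d*(z-o[2])/d[2]
def proj(n,P):
    c=C[n];q=R.from_quat(np.roll(c['rotation'],-1)).as_matrix().T@(np.array(P)-c['xyz'])
    k=c['mtx']@[q[0],-q[1],-q[2]];return k[:2]/k[2]
E
python3 - <<'E'
from h import *
for n in C:
    im=C[n]['pixels'];hsv=cv2.cvtColor(im,cv2.COLOR_RGB2HSV)
    for nm,lo,hi in(('red',(0,170,90),(8,255,255)),('red2',(172,150,90),(180,255,255)),('blue',(112,170,40),(128,255,255)),('brown',(0,90,15),(14,255,110))):
        m=cv2.inRange(hsv,np.array(lo),np.array(hi))
        k,l,s,ce=cv2.connectedComponentsWithStats(m)
        for i in range(1,k):
            if s[i,4]>60: print(n,nm,s[i],ce[i].round(1))
sc=C['scene']['pixels'][:,:,::-1];tp=C['top']['pixels'][:,:,::-1]
def cr(im,x,y,w=60,h=60,f=6): return cv2.resize(im[y:y+h,x:x+w],(w*f,h*f),interpolation=cv2.INTER_NEAREST)[:280,:]
f=4
A=np.hstack([cr(sc,x,y,65,70,f) for x,y in((70,290),(228,235),(320,165))])
B=np.hstack([cr(tp,x,y,65,70,f) for x,y in((395,215),(287,170),(120,175))])
cv2.imwrite('pics/crops.png',np.vstack([A,B]))
E
```

```text
scene red [290 200  30  24 487] [304.6 213.6]
scene red [ 86 303  19  16 227] [ 95.  310.4]
scene blue [61 23 17 15 77] [69.1 30.4]
scene blue [24 26 16 10 72] [32.  29.1]
scene blue [172  41  17  25  95] [179.5  53.1]
scene blue [310  42  21  19  86] [321.5  50.5]
scene blue [392  46  14  20  65] [398.5  54.9]
scene blue [ 31  60  32  33 267] [46.  76.1]
scene blue [88 98 23 21 89] [ 99.5 106.5]
scene blue [  0 117  34  31 251] [ 17.  129.8]
scene blue [ 61 147  24  26 155] [ 71.2 158.9]
scene blue [ 27 169  14  11  66] [ 33.6 174. ]
scene blue [240 247  36  31 799] [257.5 263.6]
scene brown [127   0  25  10 231] [139.5   4.3]
scene brown [ 313    0  149   40 5275] [387.1  17.6]
scene brown [ 364   67   81  103 6373] [402.4 115.5]
scene brown [306 108  20  35 135] [313.8 122.4]
scene brown [172 135  34  15 108] [187.7 141.8]
scene brown [296 134  53  30 588] [316.8 153.3]
scene brown [  0 181  88  38 412] [ 41.7 199.7]
scene brown [330 184  40  27 801] [349.  195.7]
scene brown [513 209  47  23 536] [537.1 219.6]
scene brown [375 237  19   9  81] [383.4 242.1]
top red [423 249  10  10  82] [427.4 253.4]
top brown [ 130  187   43   43 1077] [153.5 209. ]
top brown [220 197  31  30 327] [236.5 213.1]
top brown [   0  298   41   73 2169] [ 17.  334.3]
```

View pics/crops.png

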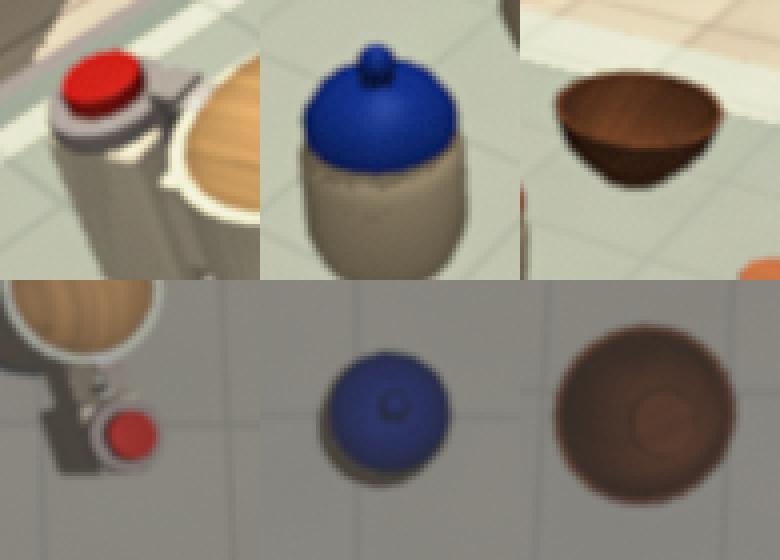

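```bash
python3 - <<'E'
from h import *
b=[tri((95.5,309.8),(427.7,253.6)),tri((256.8,248),(320.5,201.2)),tri((349.8,192),(151.3,208.5))]
for (p,e),h,nm in zip(b,(115,130,55),('button','knob','bowl')): print(nm,p.round(1),'gap',round(e,1),'shelf z',round(p[2]-h,1))
# sizes
d=lambda a,c,z:np.linalg.norm(plane('top',a,z)-plane('top',c,z))
for zs in(0,20,40,60): print(zs,'bowl diam',d((129,208.5),(173.7,208.5),zs+55),'btn',d((421.8,253.6),(434.3,253.6),zs+115))
# canister rim centre, hinge; whole
for zs in (0,20,40): print('can centre',zs,plane('top',(415.5,216),zs+110).round(0), plane('top',(427.7,253.6),zs+115).round(0))
E
```

```text
button [ 477.6 -380.9  160.3] gap 0.7 shelf z 45.3
knob [ 607.4 -109.6  174.2] gap 0.1 shelf z 44.2
bowl [595.5 338.2 100.7] gap 0.4 shelf z 45.7
0 bowl diam 125.00075474915086 btn 32.88229122722972
20 bowl diam 122.87601095097087 btn 32.29332981810083
40 bowl diam 120.75126715279082 btn 31.704368408971767
60 bowl diam 118.62652335461082 btn 31.11540699984282
can centre 0 [ 579. -370.  110.] [ 479. -397.  115.]
can centre 20 [ 576. -363.  130.] [ 478. -390.  135.]
can centre 40 [ 574. -356.  150.] [ 478. -383.  155.]
```

Shelf z is about 45 mm, agreeing within 1.5 mm across three objects, and the bowl and button sizes check out. The button is at (478,-381,160), the knob at (607,-110,175) and the bowl rim at (595,338,100). Next are the tool axes.

```bash
cat > go.py <<'E'
import sys,numpy as np
from workcell import robot
from scipy.spatial.transform import Rotation as R
s=robot.get_state();M=R.from_quat(np.roll(s['eef_rot'],-1)).as_matrix()
print('t',s['time'],'tcp',s['tcp_pos'].round(1),'F',s['force'].round(1),'w',round(s['gripper_width'],1))
print('tool x',M[:,0].round(3),'y',M[:,1].round(3),'z',M[:,2].round(3),'yaw z',np.degrees(np.arctan2(M[1,2],M[0,2])).round(1))
a=list(map(float,sys.argv[1:]))
for i in range(0,len(a),3): print('shift tool mm to',a[i:i+3],(M.T@(np.array(a[i:i+3])-s['tcp_pos'])).round(1))
if not a: print(s['qpos'].round(2))
E
python3 go.py; python3 go.py 478 -381 220
```

```text
t 0.1 tcp [ 247.1 -573.5  221.6] F [-0.3 -1.5  0.1] w 86.9
tool x [ 0.918  0.396 -0.   ] y [-0.001  0.002 -1.   ] z [-0.396  0.918  0.002] yaw z 113.3
[-0.91  0.39  0.01 -0.   -1.19 -0.26]
t 0.1 tcp [ 247.1 -573.5  221.6] F [-0.3 -1.5  0.1] w 86.9
tool x [ 0.918  0.396 -0.   ] y [-0.001  0.002 -1.   ] z [-0.396  0.918  0.002] yaw z 113.3
shift tool mm to [478.0, -381.0, 220.0] [288.2   1.7  85.5]
```

```bash
python3 -m jog '[{"linear":[0,0,0],"roll":7.6,"gripper":0},{"linear":[0.015,0,0.002],"roll":0,"gripper":0},{"linear":[0.03,0,0.006],"roll":0,"gripper":0},{"linear":[0.03,0,0.006],"roll":0,"gripper":0},{"linear":[0.03,0,0.006],"roll":0,"gripper":0},{"linear":[0.03,0,0.006],"roll":0,"gripper":0},{"linear":[0.03,0,0.006],"roll":0,"gripper":0},{"linear":[0.03,0,0.006],"roll":0,"gripper":0},{"linear":[0.03,0,0.006],"roll":0,"gripper":0},{"linear":[0.02,0,0.003],"roll":0,"gripper":0},{"linear":[0,0,0],"roll":0,"gripper":0},{"linear":[0,0,0],"roll":0,"gripper":0}]'; python3 go.py 478 -381 185 478 -381 160
```

```text
time: 1.6
tcp_pos: [470.0, -462.5, 222.4]
eef_rot: [0.701, -0.7, -0.096, 0.097]
force: [-0.5, -0.0, 0.0]
gripper_width: 0.6
t 1.6 tcp [ 470.  -462.5  222.4] F [-0.5 -0.   0. ] w 0.6
tool x [ 0.963  0.271 -0.   ] y [-0.001  0.    -1.   ] z [-0.271  0.963  0.   ] yaw z 105.7
shift tool mm to [478.0, -381.0, 185.0] [29.8 37.4 76.2]
shift tool mm to [478.0, -381.0, 160.0] [29.8 62.4 76.2]
```

```bash
python3 -m jog '[{"linear":[0.01,0,0.025],"roll":0,"gripper":0},{"linear":[0.01,0,0.025],"roll":0,"gripper":0},{"linear":[0.01,0,0.026],"roll":0,"gripper":0},{"linear":[0,0.02,0],"roll":0,"gripper":0},{"linear":[0,0.017,0],"roll":0,"gripper":0},{"linear":[0,0,0],"roll":0,"gripper":0},{"linear":[0,0,0],"roll":0,"gripper":0}]'; python3 go.py 478 -381 160
python3 - <<'E'
from h import *
from workcell import robot
c=[robot.capture(n)['pixels'][:,:,::-1] for n in('scene','top')]
a=cv2.resize(c[0][240:400,40:200],(400,400));b=cv2.resize(c[1][190:350,330:490],(400,400))
cv2.imwrite('pics/above.png',np.hstack([a,b]))
E
```

```text
time: 2.48
tcp_pos: [478.7, -381.9, 185.9]
eef_rot: [-0.7, 0.701, 0.096, -0.096]
force: [0.2, 0.8, -0.6]
gripper_width: 0.5
t 2.475 tcp [ 478.7 -381.9  185.9] F [ 0.2  0.8 -0.6] w 0.5
tool x [0.963 0.27  0.   ] y [ 0.    -0.001 -1.   ] z [-0.27   0.963 -0.001] yaw z 105.7
shift tool mm to [478.0, -381.0, 160.0] [-0.5 25.9  1.1]
```

View pics/above.png

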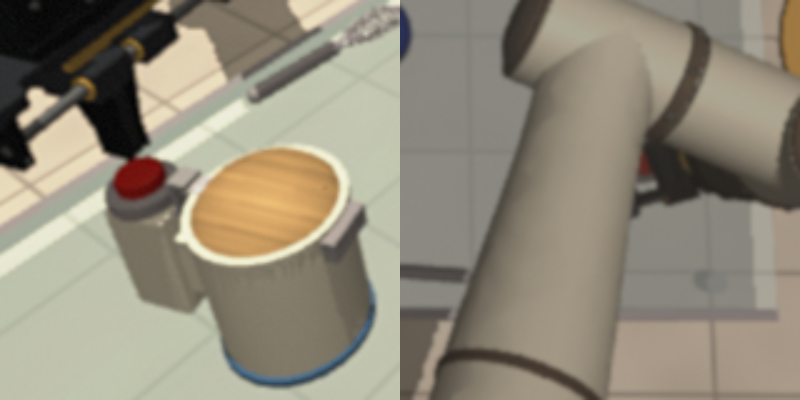

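```bash
python3 - <<'E'
from h import *
for P in([478.7,-381.9,186],[478,-381,160],[478.7,-381.9,256]): print(P,proj('scene',P).round(1),proj('top',P).round(1))
from workcell import robot
c=robot.capture('scene')['pixels'][:,:,::-1]
cv2.imwrite('pics/full.png',cv2.resize(c[150:400,0:280],(784,700))[:600])
E
```

```text
[478.7, -381.9, 186] [ 91.2 298.8] [431.9 253. ]
[478, -381, 160] [ 95.9 310. ] [427.8 253.5]
[478.7, -381.9, 256] [ 78.4 264.7] [443.1 252.2]
```

View pics/full.png

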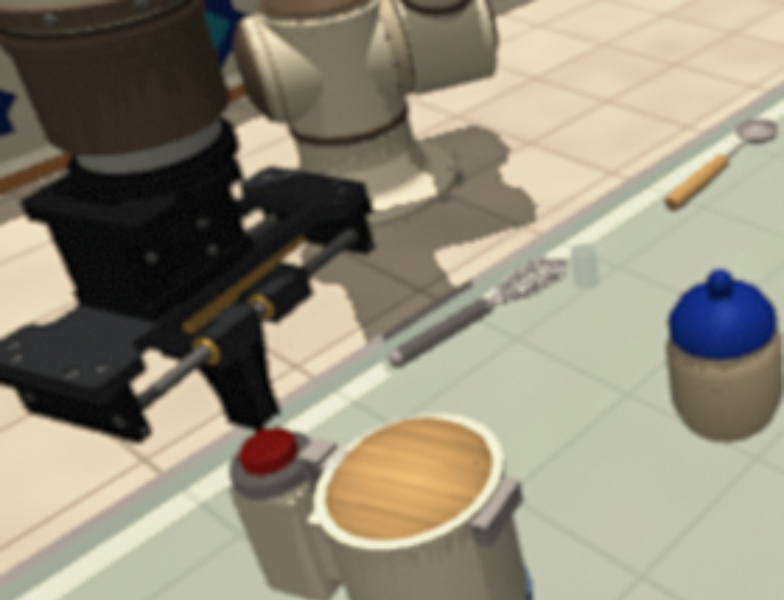

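The closed fingers sit above the button, with the tip at about (92,301) against a projected (91,299). I'll press slowly.

```bash
python3 -m jog '[{"linear":[0,0.01,0],"roll":0,"gripper":0},{"linear":[0,0.01,0],"roll":0,"gripper":0},{"linear":[0,0.004,0],"roll":0,"gripper":0},{"linear":[0,0.002,0],"roll":0,"gripper":0},{"linear":[0,0.002,0],"roll":0,"gripper":0},{"linear":[0,0.002,0],"roll":0,"gripper":0},{"linear":[0,0,0],"roll":0,"gripper":0},{"linear":[0,0,0],"roll":0,"gripper":0}]'; python3 go.py
python3 - <<'E'
from h import *
from workcell import robot
c=robot.capture('scene')['pixels'][:,:,::-1]
cv2.imwrite('pics/press1.png',cv2.resize(c[150:400,0:280],(672,600)))
E
```

```text
time: 3.62
tcp_pos: [478.7, -381.0, 158.3]
eef_rot: [-0.7, 0.701, 0.097, -0.097]
force: [-3.9, 4.6, 12.8]
gripper_width: 0.8
t 3.625 tcp [ 478.7 -381.   158.3] F [-3.9  4.6 12.8] w 0.8
tool x [0.962 0.272 0.   ] y [ 0.001 -0.001 -1.   ] z [-0.272  0.962 -0.001] yaw z 105.8
[-0.41  0.41 -0.12  0.   -1.04 -0.89]
```

View pics/press1.png

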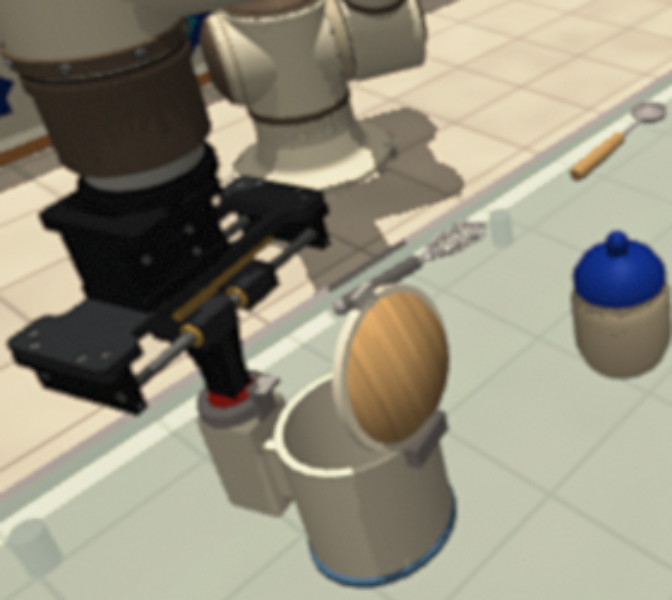

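The lid has popped fully open. The 12.8 N suggests the button bottomed out. I'll retreat up and travel along the robot side of the jars.

```bash
python3 -m jog '[{"linear":[0,-0.012,0],"roll":0,"gripper":0},{"linear":[0,-0.025,0],"roll":0,"gripper":0},{"linear":[0,-0.03,0],"roll":0,"gripper":0},{"linear":[0,-0.005,0],"roll":0,"gripper":0},{"linear":[0.005,0,0.018],"roll":0,"gripper":0},{"linear":[0.01,0,0.034],"roll":0,"gripper":0},{"linear":[0.01,0,0.034],"roll":0,"gripper":0},{"linear":[0.01,0,0.034],"roll":0,"gripper":0},{"linear":[0.01,0,0.034],"roll":0,"gripper":0},{"linear":[0.01,0,0.034],"roll":0,"gripper":0},{"linear":[0.01,0,0.034],"roll":0,"gripper":0},{"linear":[0.01,0,0.034],"roll":0,"gripper":0},{"linear":[0.01,0,0.034],"roll":0,"gripper":0},{"linear":[0.01,0,0.034],"roll":0,"gripper":0},{"linear":[0.01,0,0.034],"roll":0,"gripper":0},{"linear":[0.01,0,0.034],"roll":0,"gripper":0},{"linear":[0.01,0,0.034],"roll":0,"gripper":0},{"linear":[0.01,0,0.034],"roll":0,"gripper":0},{"linear":[0.005,0,0.016],"roll":0,"gripper":0},{"linear":[0,0,0],"roll":0,"gripper":0}]'; python3 go.py 595.5 338 220
python3 - <<'E'
from h import *
from workcell import robot
c=robot.capture('scene')['pixels'][:,:,::-1]
cv2.imwrite('pics/tr1.png',c)
E
```

```text
time: 6.18
tcp_pos: [483.8, 115.8, 226.6]
eef_rot: [-0.7, 0.701, 0.097, -0.098]
force: [0.2, -0.3, 0.3]
gripper_width: 0.3
t 6.175 tcp [483.8 115.8 226.6] F [ 0.2 -0.3  0.3] w 0.3
tool x [ 0.962  0.273 -0.002] y [-0.002 -0.001 -1.   ] z [-0.273  0.962 -0.   ] yaw z 105.8
shift tool mm to [595.5, 338.0, 220.0] [168.    6.3 183.4]
```

View pics/tr1.png

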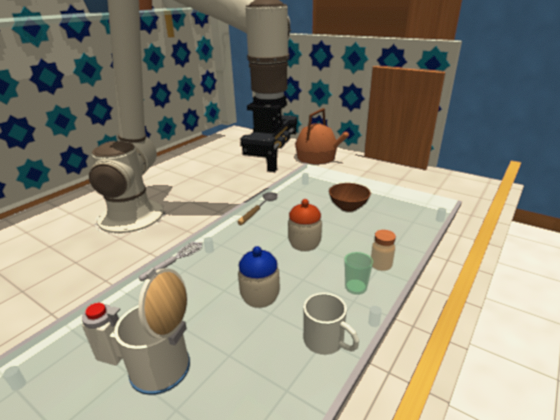

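The lid stands open at (165,302) and nothing else has moved. Now to the bowl.

```bash
python3 -m jog '[{"linear":[0.012,0,0.013],"roll":0,"gripper":0},{"linear":[0.024,0,0.026],"roll":0,"gripper":0},{"linear":[0.024,0,0.026],"roll":0,"gripper":0},{"linear":[0.024,0,0.026],"roll":0,"gripper":0},{"linear":[0.024,0,0.026],"roll":0,"gripper":0},{"linear":[0.024,0,0.026],"roll":0,"gripper":0},{"linear":[0.024,0,0.026],"roll":0,"gripper":0},{"linear":[0.012,0,0.014],"roll":0,"gripper":0},{"linear":[0,0.025,0],"roll":0,"gripper":0},{"linear":[0,0.03,0],"roll":0,"gripper":0},{"linear":[0,0.02,0],"roll":0,"gripper":0},{"linear":[0,0,0],"roll":0,"gripper":0},{"linear":[0,0,0],"roll":0,"gripper":0}]'; python3 go.py 595.5 338 132
python3 - <<'E'
from h import *
from workcell import robot
c=robot.capture('scene')['pixels'][:,:,::-1]
print(proj('scene',robot.get_state()['tcp_pos']))
cv2.imwrite('pics/b1.png',cv2.resize(c[80:260,220:460],(800,600)))
E
```

```text
time: 7.85
tcp_pos: [597.7, 336.9, 153.4]
eef_rot: [0.701, -0.7, -0.097, 0.096]
force: [-0.5, 1.3, 0.5]
gripper_width: 0.5
t 7.85 tcp [597.7 336.9 153.4] F [-0.5  1.3  0.5] w 0.5
tool x [0.963 0.27  0.002] y [ 0.002  0.001 -1.   ] z [-0.27   0.963  0.   ] yaw z 105.7
shift tool mm to [595.5, 338.0, 132.0] [-1.9 21.4  1.7]
[351.56809247 175.59735943]
```

View pics/b1.png

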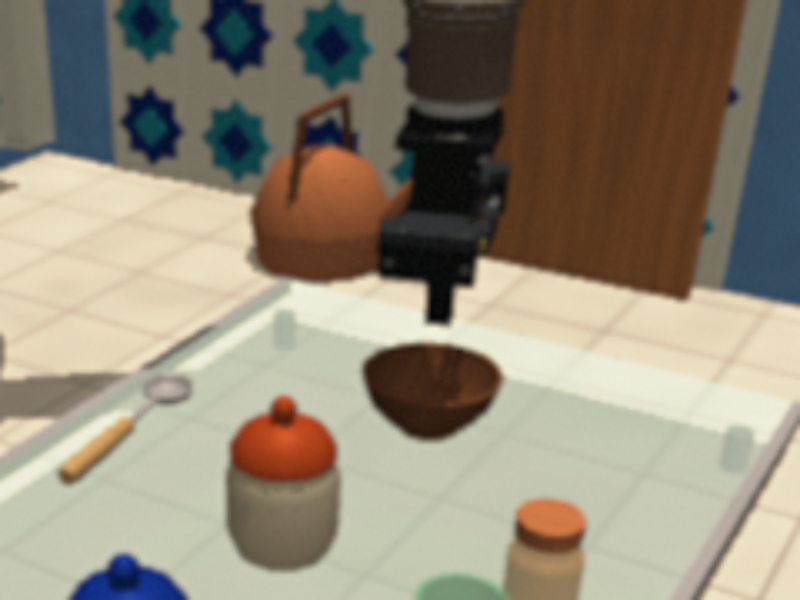

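```bash
python3 -m jog '[{"linear":[-0.002,0.015,0.002],"roll":0,"gripper":0},{"linear":[0,0.006,0],"roll":0,"gripper":0},{"linear":[0,0,0],"roll":0,"gripper":0},{"linear":[0,0,0],"roll":0,"gripper":0},{"linear":[0,0,0],"roll":0,"gripper":0},{"linear":[0,0,0],"roll":0,"gripper":0}]'; python3 go.py 595.5 338 131
python3 - <<'E'
from h import *
from workcell import robot
c=robot.capture('scene')['pixels'][:,:,::-1];t=robot.capture('top')['pixels'][:,:,::-1]
print(proj('scene',robot.get_state()['tcp_pos']))
cv2.imwrite('pics/b2.png',np.hstack([cv2.resize(c[140:220,310:390],(400,400),interpolation=0),cv2.resize(t[150:270,90:210],(400,400))]))
E
```

```text
time: 8.65
tcp_pos: [594.5, 338.1, 131.9]
eef_rot: [0.701, -0.7, -0.097, 0.096]
force: [0.2, 0.7, -0.1]
gripper_width: 0.2
t 8.65 tcp [594.5 338.1 131.9] F [ 0.2  0.7 -0.1] w 0.2
tool x [0.963 0.271 0.001] y [ 0.  0. -1.] z [-0.271  0.963  0.   ] yaw z 105.7
shift tool mm to [595.5, 338.0, 131.0] [ 0.9  0.9 -0.4]
[350.1212986  182.27157908]
```

View pics/b2.png

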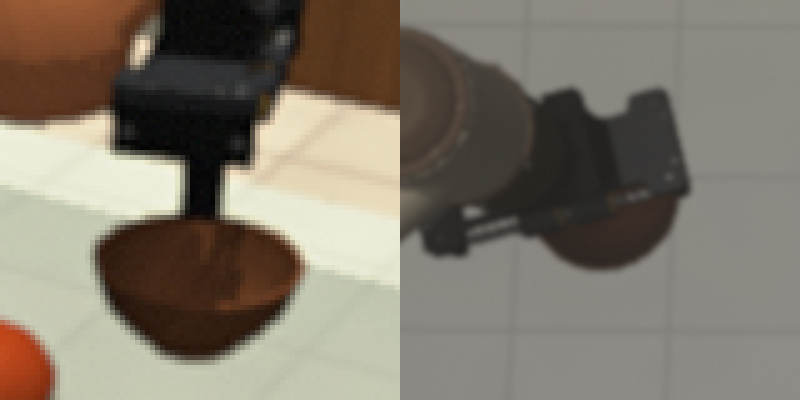

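The tip is centred over the bowl: column 350 for both, about 30 mm above the rim. I'll hold here for more than 2 s.

```bash
python3 -m jog '[{"linear":[0,0,0],"roll":0,"gripper":0},{"linear":[0,0,0],"roll":0,"gripper":0},{"linear":[0,0,0],"roll":0,"gripper":0},{"linear":[0,0,0],"roll":0,"gripper":0},{"linear":[0,0,0],"roll":0,"gripper":0},{"linear":[0,0,0],"roll":0,"gripper":0},{"linear":[0,0,0],"roll":0,"gripper":0},{"linear":[0,0,0],"roll":0,"gripper":0},{"linear":[0,0,0],"roll":0,"gripper":0},{"linear":[0,0,0],"roll":0,"gripper":0},{"linear":[0,0,0],"roll":0,"gripper":0},{"linear":[0,0,0],"roll":0,"gripper":0},{"linear":[0,0,0],"roll":0,"gripper":0},{"linear":[0,0,0],"roll":0,"gripper":0},{"linear":[0,0,0],"roll":0,"gripper":0},{"linear":[0,0,0],"roll":0,"gripper":0},{"linear":[0,0,0],"roll":0,"gripper":0},{"linear":[0,0,0],"roll":0,"gripper":0},{"linear":[0,0,0],"roll":0,"gripper":0},{"linear":[0,0,0],"roll":0,"gripper":0}]'; python3 go.py 594.5 338 245 480 150 245 480 -110 245 607.5 -109.5 207
```

```text
time: 11.25
tcp_pos: [594.4, 338.0, 131.6]
eef_rot: [-0.7, 0.7, 0.097, -0.097]
force: [0.2, 0.2, 0.1]
gripper_width: 0.5
t 11.25 tcp [594.4 338.  131.6] F [0.2 0.2 0.1] w 0.5
tool x [ 0.963  0.271 -0.   ] y [ 0. -0. -1.] z [-0.271  0.963 -0.   ] yaw z 105.7
shift tool mm to [594.5, 338.0, 245.0] [ 1.000e-01 -1.134e+02 -0.000e+00]
shift tool mm to [480.0, 150.0, 245.0] [-161.  -113.4 -150. ]
shift tool mm to [480.0, -110.0, 245.0] [-231.4 -113.4 -400.3]
shift tool mm to [607.5, -109.5, 207.0] [-108.5  -75.4 -434.4]
```

```bash
python3 -m jog '[{"linear":[0,-0.018,0],"roll":0,"gripper":0},{"linear":[0,-0.035,0],"roll":0,"gripper":0},{"linear":[0,-0.035,0],"roll":0,"gripper":0},{"linear":[0,-0.025,0],"roll":0,"gripper":0},{"linear":[-0.015,0,-0.013],"roll":0,"gripper":0},{"linear":[-0.027,0,-0.025],"roll":0,"gripper":0},{"linear":[-0.027,0,-0.025],"roll":0,"gripper":0},{"linear":[-0.027,0,-0.025],"roll":0,"gripper":0},{"linear":[-0.027,0,-0.025],"roll":0,"gripper":0},{"linear":[-0.027,0,-0.025],"roll":0,"gripper":0},{"linear":[-0.011,0,-0.020],"roll":0,"gripper":0},{"linear":[-0.009,0,-0.031],"roll":0,"gripper":0},{"linear":[-0.009,0,-0.031],"roll":0,"gripper":0},{"linear":[-0.009,0,-0.031],"roll":0,"gripper":0},{"linear":[-0.009,0,-0.031],"roll":0,"gripper":0},{"linear":[-0.009,0,-0.031],"roll":0,"gripper":0},{"linear":[-0.009,0,-0.031],"roll":0,"gripper":0},{"linear":[-0.009,0,-0.031],"roll":0,"gripper":0},{"linear":[-0.005,0,-0.017],"roll":0,"gripper":0},{"linear":[0,0,0],"roll":0,"gripper":0}]'; python3 go.py 607.5 -109.5 207
```

```text
time: 13.75
tcp_pos: [480.7, -102.5, 245.1]
eef_rot: [-0.7, 0.701, 0.096, -0.095]
force: [0.7, -0.4, 0.7]
gripper_width: 0.6
t 13.75 tcp [ 480.7 -102.5  245.1] F [ 0.7 -0.4  0.7] w 0.6
tool x [0.963 0.269 0.001] y [ 0.001 -0.    -1.   ] z [-0.269  0.963 -0.   ] yaw z 105.6
shift tool mm to [607.5, -109.5, 207.0] [120.2  38.3 -40.8]
```

```bash
python3 -m jog '[{"linear":[0.012,0,-0.004],"roll":0,"gripper":0},{"linear":[0.025,0,-0.009],"roll":0,"gripper":0},{"linear":[0.025,0,-0.009],"roll":0,"gripper":0},{"linear":[0.025,0,-0.008],"roll":0,"gripper":0},{"linear":[0.022,0,-0.007],"roll":0,"gripper":0},{"linear":[0.011,0,-0.004],"roll":0,"gripper":0},{"linear":[0,0,0],"roll":0,"gripper":0},{"linear":[0,0.015,0],"roll":0,"gripper":0},{"linear":[0,0.014,0],"roll":0,"gripper":0},{"linear":[0,0,0],"roll":0,"gripper":0},{"linear":[0,0,0],"roll":0,"gripper":0}]'; python3 go.py 607.5 -109.5 207
python3 - <<'E'
from h import *
from workcell import robot
c=robot.capture('scene')['pixels'][:,:,::-1];t=robot.capture('top')['pixels'][:,:,::-1]
print(proj('scene',robot.get_state()['tcp_pos']))
cv2.imwrite('pics/k1.png',np.hstack([cv2.resize(c[200:300,210:310],(400,400),interpolation=0),cv2.resize(t[130:280,240:390],(400,400))]))
E
```

```text
time: 15.12
tcp_pos: [606.6, -108.4, 215.8]
eef_rot: [-0.7, 0.701, 0.097, -0.097]
force: [-0.2, 0.9, 1.1]
gripper_width: 0.7
t 15.125 tcp [ 606.6 -108.4  215.8] F [-0.2  0.9  1.1] w 0.7
tool x [0.963 0.271 0.   ] y [ 0. -0. -1.] z [-0.271  0.963 -0.   ] yaw z 105.7
shift tool mm to [607.5, -109.5, 207.0] [ 0.6  8.8 -1.3]
[255.76749845 229.76576513]
```

View pics/k1.png

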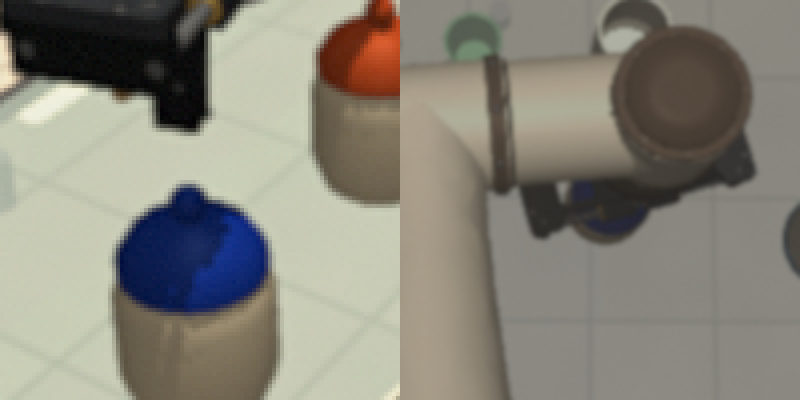

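The tip is at (255,232) and the knob top at (257,246), so it is aligned but about 9 mm high. I'll lower it and hold.

```bash
python3 -m jog '[{"linear":[0.001,0.005,-0.001],"roll":0,"gripper":0},{"linear":[0,0.004,0],"roll":0,"gripper":0},{"linear":[0,0,0],"roll":0,"gripper":0},{"linear":[0,0,0],"roll":0,"gripper":0},{"linear":[0,0,0],"roll":0,"gripper":0},{"linear":[0,0,0],"roll":0,"gripper":0},{"linear":[0,0,0],"roll":0,"gripper":0},{"linear":[0,0,0],"roll":0,"gripper":0},{"linear":[0,0,0],"roll":0,"gripper":0},{"linear":[0,0,0],"roll":0,"gripper":0},{"linear":[0,0,0],"roll":0,"gripper":0},{"linear":[0,0,0],"roll":0,"gripper":0},{"linear":[0,0,0],"roll":0,"gripper":0},{"linear":[0,0,0],"roll":0,"gripper":0},{"linear":[0,0,0],"roll":0,"gripper":0},{"linear":[0,0,0],"roll":0,"gripper":0},{"linear":[0,0,0],"roll":0,"gripper":0},{"linear":[0,0,0],"roll":0,"gripper":0},{"linear":[0,0,0],"roll":0,"gripper":0},{"linear":[0,0,0],"roll":0,"gripper":0}]'; python3 go.py 607.5 -109.5 207
python3 - <<'E'
from h import *
from workcell import robot
c=robot.capture('scene')['pixels'][:,:,::-1]
print(proj('scene',robot.get_state()['tcp_pos']))
cv2.imwrite('pics/k2.png',c)
E
```

```text
time: 17.73
tcp_pos: [607.9, -109.0, 206.5]
eef_rot: [-0.7, 0.7, 0.097, -0.097]
force: [0.5, -0.3, -0.1]
gripper_width: 0.5
t 17.725 tcp [ 607.9 -109.   206.5] F [ 0.5 -0.3 -0.1] w 0.5
tool x [ 0.963  0.271 -0.   ] y [-0. -0. -1.] z [-0.271  0.963 -0.   ] yaw z 105.7
shift tool mm to [607.5, -109.5, 207.0] [-0.5 -0.5 -0.4]
[256.23996051 234.25976779]
```

View pics/k2.png

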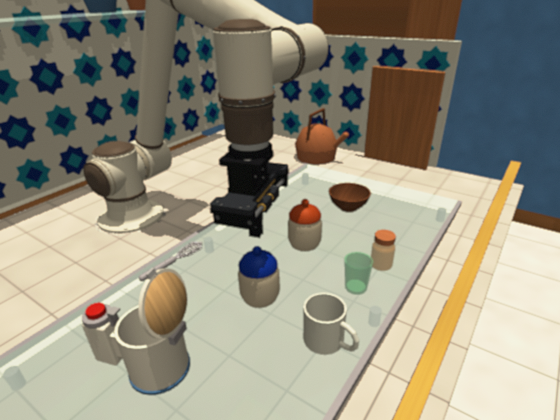

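The tip (256,236) is directly above the knob (257,247). The lid is open and everything else is where it was. I'll hold another second and hand in.

```bash
python3 -m jog '[{"linear":[0,0,0],"roll":0,"gripper":0},{"linear":[0,0,0],"roll":0,"gripper":0},{"linear":[0,0,0],"roll":0,"gripper":0},{"linear":[0,0,0],"roll":0,"gripper":0},{"linear":[0,0,0],"roll":0,"gripper":0},{"linear":[0,0,0],"roll":0,"gripper":0},{"linear":[0,0,0],"roll":0,"gripper":0},{"linear":[0,0,0],"roll":0,"gripper":0}]'; python3 -c "
from workcell import robot
print(robot.hand_in())"
```

```text
time: 18.77
tcp_pos: [607.9, -109.0, 206.5]
eef_rot: [-0.7, 0.7, 0.097, -0.097]
force: [0.3, -0.1, -0.1]
gripper_width: 0.4
the job is handed in; nothing more can be done
None
```

I pressed the red button until the canister lid popped open. Then I pointed at the bowl from straight above for about 3 s, and at the blue-lidded jar's knob for about 3 s. I handed in at about 18.8 s, still pointing at the knob.

**Last checks:**
- **Lid and other objects:** the final picture shows the lid standing open. By eye, the jars, the bowl and the other loose things are where they started.
- **Pointing:** the fingertips were about 1 mm off centre over both the bowl and the knob, by my measured positions. They were about 30 mm above each, give or take a few millimetres.
- **Contact:** the force reading was near zero at the end.

**One disagreement:** the button pressed back at 12.8 N, against the 5 N expected. It probably reached its stop 2–4 mm higher than I had measured. I allowed about 2 mm for that in the bowl and knob heights.

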